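Hold the cash safe's posting slot open with its key

TASK

The evening takings are to be posted into the grey cash safe on the counter: take the safe's key (the one with the oblong bow; leave the round-bowed one and everything else where it is) from the wooden key block, put it into the lock in the lid and work it past the sticking pins, rocking it a little clockwise and back as you press, until it is fully home. Then turn it clockwise a quarter turn as far as it goes, so that the shutter uncovers the posting slot. The lock springs back, so keep hold of the key: finish while gripping it, turned and fully home, so that a colleague can post the bags.

Things in the scene. Friction and masses are not known exactly. Their poses are not given: they have to be found in the camera images.
- safe_key: The safe's key, loose, standing bow up in a slot of the key block. Origin: centre of the underside of its round collar (22 mm wide, 4 mm thick), which rests on the block. z up, y along the width of blade and bow, x across their thickness. Below the origin a flat double-bitted steel blade, 16 mm wide (y), 5 mm thick (x), 28 mm long, round-ended, the same both ways round. 45 g.
- key_bow (a point): Middle of the safe key's oblong black bow, 29 mm above the key's origin, axes of the key: the place to grip, across the 10 mm thickness (along x). The bow is 44 mm wide (y) and reaches from 15 mm below this point to 21 mm above it, with a small window near its top. Between bow and collar is a round shank 9 mm thick.
- round_key: Another key of the same size, but its bow is a disc, 36 mm in diameter and 10 mm thick, centred at z = 32 mm. It stands in the other slot of the key block. Not needed. Origin and axes as for the safe's key.
- key_block: Dark wooden key block, 50 x 150 x 40 mm (x, y, z), fixed to the counter. Origin: centre of its underside. Two slots, 65 mm apart along its y (at y = -32.5 and +32.5 mm), each 8 mm (x) by 19 mm (y) and 34 mm deep from its top at z = 40 mm; the keys' y lies along the block's y.
- cash_safe: Grey steel cash drop safe, 150 x 200 x 105 mm (x, y, z), fixed to the counter. Origin: centre of its underside, z up. Its lid has the lock at x = 0, y = -62 mm and the posting slot (16 mm in x by 104 mm in y) centred at x = 4, y = 30 mm.
- lock_face (a point): Centre of the lock cylinder's flat brass face, 117 mm above the counter, 12 mm above the lid, in a steel ring 55 mm wide that stands 0.5 mm higher; axes of the safe. At rest the keyway lies along the safe's y, 17.6 mm (y) by 6.6 mm (x), mouth chamfered 2.5 mm. The blade enters straight down; fully home, the key's collar lies on this face, its origin at this point.
- keyway_floor (a point): Point on the lock's axis, 28 mm below its face: where the blade's end stands when the key is fully home. The sprung pins stand in the keyway, their tops 16 mm above it (12 mm below the face). Axes of the safe.
- lock (a joint): Turn of the lock cylinder, rad: 0 at rest (keyway along the safe's y), growing clockwise seen from above, stop at 1.6. A spring turns it back (0.04 N m at rest, 0.13 N m at the stop). The key has about 0.1 rad of play in the keyway either way. Until the key is within 1.5 mm of home the cylinder is blocked at about 0.35 rad.
- lock_pins (a joint): How far the key has pressed the pins, m: 0 free, 0.016 home; they push back 2 to 6 N. They stick twice: near 0.003 (key 13 mm short of home) until the cylinder is turned 0.15 to 0.3 rad clockwise, then near 0.0095 (key 6.5 mm short) until it is turned back to 0. So push with 5 to 15 N while rocking the key: with its play, about 0.3 rad clockwise at the hand, then back to 0 or just beyond.
- slot_shutter (a joint): Travel of the steel shutter under the posting slot, m: 0 closed, 0.023 open. Driven by the lock cylinder, 14.5 mm per rad.
- card_terminal: Card terminal, 175 x 71 x 46 mm, bystander on the left of the counter. Origin: centre of its underside.
- card_holder: Dark card holder with business cards, 40 x 100 x 68 mm, bystander behind the key block. Origin: centre of its underside.
- order_pad: Order pad, 72 x 104 x 12 mm, bystander behind the key block, with a marker pen lying on it. Origin: centre of its underside.
- marker: Marker pen, 17 x 135 x 16 mm, lying on the order pad. Bystander.
- tent: Price card in a small wooden block, 18 x 58 x 38 mm, bystander left of the key block. Origin: centre of its underside.
- praline: Wrapped praline, 53 x 46 x 23 mm, bystander left of the key block.

How it is judged:
By the outcome, as a careful person would: the job done as asked, in the order asked, and still so for the second after the job is handed in, while the arm keeps its last pose, push and grip.
It also fails if it takes over 51 s, if anything falls off the work surface, if the arm or the gripper's body presses on something with over 40 N, if the wrist force passes 120 N, or if a joint passes its speed limit or range.

ROBOT

A 6-joint arm with a two-finger parallel gripper is mounted at the origin on a cart in front of the work surface, level with it; the furniture and walls round the work are solid. World frame = base frame: x ahead of the robot, y to its left, z up, the work surface at z = 0. Lengths are in m, angles in rad, forces in N, time in s.
With the tool pointing down it reaches from about 0.25 to 0.775 m from the base axis. Payload 8.9 kg.
Tool frame: the origin (TCP) lies midway between the tips of the shut fingers; the grasp point (between the pads) lies 19 mm behind it; z points along the fingers, y is the line along which they close (so a half turn about z gives the same grasp; the last joint's range is limited). The gripper opens to 85 mm and grips with 20 to 120 N. Pads are 22 mm wide; open, the fingers measure 114 mm over their backs; the gripper's body (76 mm by 85 mm) begins 54 mm behind the grasp point. The pads swing forward as they close: fully open they stand 13 mm farther back than shut.
Start: joints at [1.106, 0.291, -0.153, 1.127, 0, 1.431], TCP at [0.168, 0.497, 0.231] pointing down, gripper open.
Joint ranges: [-2.52, 2.52], [-0.91, 1.74], [-1.3, 1.37], [-1.96, 2.02], [-1.52, 1.47], [-3.14, 3.14]. Speed limits (rad/s): [2.22, 2.22, 2.79, 3.14, 3.14, 3.14].

INTERFACE

Orientations are given as a unit quaternion [w, x, y, z].
In Python, from plant import r gives the robot as it stands. The module is installed in compiled form; this text tells all that it offers.
- The arm moves only by the tool arm_command, never from a script. Its argument "commands" is text: rows parted by semicolons, each of 6 numbers parted by spaces: the shift along the world's x, y, z in cm, then the turn, a rotation vector about the world's x, y, z in degrees. In form: x y z ax ay az; .... A call has 1 to 12 rows; each row shifts and turns the commanded pose from where the row before left it; what a row does not reach is not made up. A row lasts 1/8 s, in which the tool goes at most 62.5 mm and 10.7 degrees, less where a joint would pass 70% of its speed; a pose out of reach is approached as far as the arm can. A call with a gripper value outside its range is refused whole. "jaw" is the finger opening in cm, from 0 to 8.54, set as the call begins (left out, the last holds). The fingers move at their own pace and stop on an object; "newtons" is the grip in N (left out, the last holds). Time passes only in rows, so rows that do not move let the fingers close. It gives the time, the measured TCP pose, the force, the opening and the grip force at its end, in the units of the state.
- r.observe(): the state, without advancing time (a new reading comes with each control period).
- r.snapshot(name): name is "scene" or "top" or "wrist"; returns a dict with "color" (480x640x3 uint8, red, green, blue), "vfov" (degrees; the focal length in pixels is half the picture's height over the tangent of half this angle, whatever the lens; pixels are square), "cx", "cy" (the principal point, pixels), "position" and "rotation" of the camera in the world. Camera axes: x right, y down, z forward; pixel columns grow to the right and rows downward; lengths in m; the calibration is good to about 2 mm. A picture is of the moment at which its call begins. There is no depth.
- r.finish_job(): hands the job in; it is judged then, once.
Trained networks look in a picture, given as the dict that the camera call returned (one of the last four; its "shot" number tells which), for a name from the list of things; names that differ only in an ending like _2 or _b are one class to them, and where a whole thing is asked for, a point or a joint stands for the part that bears it (a point fixed in the world has none). Each returns a list of dicts, best first, with "p" (0 to 1); they miss things now and then, are a little off and sometimes report something else, mostly with a low value. They report only what shows in the picture. A call takes as long as a camera call.
- r.silhouettes(picture, target): "mask" (480x640 bool, what is visible of it) and "location" ([column, row] in pixels, amid what is visible of it).
- r.mark_of(picture, target): "location" ([column, row] in pixels: a listed point, or the origin of a listed thing).
The state is a dict: "time": time; "q": joint angles; "joint_vel": joint speeds; "tau": joint torques, N m; "ee_pos": TCP position; "orientation": TCP orientation; "contact_force": force on the tool from outside, world axes, zero at the start; "ft_torque": the same for the moment, N m; "finger_gap": opening from 0.0 (shut) to 1.0 (fully open); "gripper_force": force on a finger pad.
Only numpy, scipy, OpenCV 4.12 (cv2) and the standard library are available. Lean on these libraries where they do the work, as an engineer would, in place of code of your own. Each camera call takes 0.05 s, during which the arm holds its last target. There are 200 camera calls.

## Working session

There is one attempt and no reset: what is moved stays moved. The work goes in short steps, Python scripts to look and compute and a tool call to move; the robot and the scene stay as the last step left them, time stands still between calls to the robot, and variables do not carry over. Pictures are saved under pics/ and viewed, at most 10 in all, crops included, and the job is handed in when it is done.

Besides the shell and the picture viewer there is one more tool, called as name(argument=value, ...), one argument or row to a line, values as JSON. arm_command: Moves the arm, as the interface text tells. Its arguments: {"type":"object","properties":{"commands":{"type":"string"},"jaw":{"type":"number"},"newtons":{"type":"number"}},"required":["commands"]}

```bash
mkdir -p pics; cat > h.py <<'E'
import numpy as np, cv2
from plant import r
def ray(s,px):
    f=240/np.tan(np.radians(s["vfov"])/2)
    d=np.array([(px[0]-s["cx"])/f,(px[1]-s["cy"])/f,1.0]); R=np.array(s["rotation"])
    if R.shape!=(3,3):
        from scipy.spatial.transform import Rotation as Ro
        R=Ro.from_quat(R,scalar_first=True).as_matrix()
    d=R@d; return np.array(s["position"]),d/np.linalg.norm(d)
def atz(s,px,z):
    p,d=ray(s,px); return p+d*(z-p[2])/d[2]
def tri(rs):
    A=np.zeros((3,3));b=np.zeros(3)
    for p,d in rs:
        M=np.eye(3)-np.outer(d,d);A+=M;b+=M@p
    x=np.linalg.solve(A,b); return x,[float(np.linalg.norm((np.eye(3)-np.outer(d,d))@(x-p))) for p,d in rs]
def save(s,n): cv2.imwrite(f"pics/{n}.png",s["color"][:,:,::-1])
E
python3 - <<'E'
from h import *
np.set_printoptions(precision=4,suppress=True)
S={n:r.snapshot(n) for n in ("scene","top","wrist")}
for n,s in S.items(): save(s,n+"0"); print(n,s["vfov"],s["position"])
hs={"safe_key":.04,"key_bow":.069,"round_key":.04,"key_block":0,"cash_safe":0,"lock_face":.117}
for t,z in hs.items():
    rs=[]
    for n,s in S.items():
        m=r.mark_of(s,t)
        for k in m[:2]: print(t,n,np.round(k["location"],1),round(k["p"],2),atz(s,k["location"],z))
        if m and m[0]["p"]>.3: rs.append(ray(s,m[0]["location"]))
    if len(rs)>1: print("  TRI",*tri(rs))
E
```

```text
scene 45.57008351793819 [-0.3186  0.9833  0.6471]
top 55.82199913198103 [0.4869 0.2039 0.9285]
wrist 65.47511188085325 [0.0978 0.5209 0.3742]
safe_key scene [285.4 277.2] 0.74 [0.5143 0.3357 0.04  ]
safe_key top [189.8 281.8] 0.66 [0.4665 0.4154 0.04  ]
safe_key top [225.2 262.8] 0.49 [0.5049 0.3484 0.04  ]
  TRI [0.4592 0.3943 0.0883] [0.012608836513695537, 0.012608836513695569]
key_bow scene [286.  267.2] 0.6 [0.5061 0.3396 0.069 ]
key_bow top [227.6 264.6] 0.63 [0.501  0.3391 0.069 ]
  TRI [0.5022 0.3403 0.0706] [0.0018827756769419532, 0.001882775676942019]
round_key scene [311.  269.8] 0.47 [0.5018 0.2746 0.04  ]
round_key top [257.5 261.2] 0.45 [0.5094 0.2858 0.04  ]
round_key top [151.5 240.8] 0.4 [0.5444 0.4927 0.04  ]
  TRI [0.5048 0.2807 0.0417] [0.0066673325575985825, 0.006667332557598439]
key_block scene [296.5 290.2] 0.96 [0.5089 0.3107 0.    ]
key_block top [243.6 265. ] 0.95 [0.5021 0.3175 0.    ]
key_block top [165.1 292. ] 0.73 [0.444  0.4735 0.    ]
  TRI [0.5019 0.3167 0.0056] [0.0001604336788251757, 0.00016043367882529713]
cash_safe scene [393.7 235.2] 0.64 [ 0.5493 -0.0523  0.    ]
cash_safe scene [415.3 201.5] 0.58 [ 0.6589 -0.2729  0.    ]
cash_safe top [419.9 251.3] 0.6 [ 0.5386 -0.0444  0.    ]
  TRI [ 0.5389 -0.0416  0.0073] [0.0010951670962791374, 0.0010951670962788796]
lock_face scene [415.2 187.1] 0.67 [ 0.5449 -0.1214  0.117 ]
lock_face top [476.9 246.7] 0.6 [ 0.5429 -0.1172  0.117 ]
  TRI [ 0.5423 -0.117   0.1187] [0.0006540803481512428, 0.0006540803481512236]
```

```bash
python3 -c "
import cv2,numpy as np
a=[cv2.imread(f'pics/{n}0.png') for n in ('scene','top','wrist')]
cv2.imwrite('pics/m.png',np.vstack([np.hstack([cv2.resize(a[0],(400,300)),cv2.resize(a[2],(400,300))]),np.hstack([cv2.resize(a[1],(400,300)),np.zeros((300,400,3),np.uint8)])]))"
```

```text
(no output)
```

View pics/m.png

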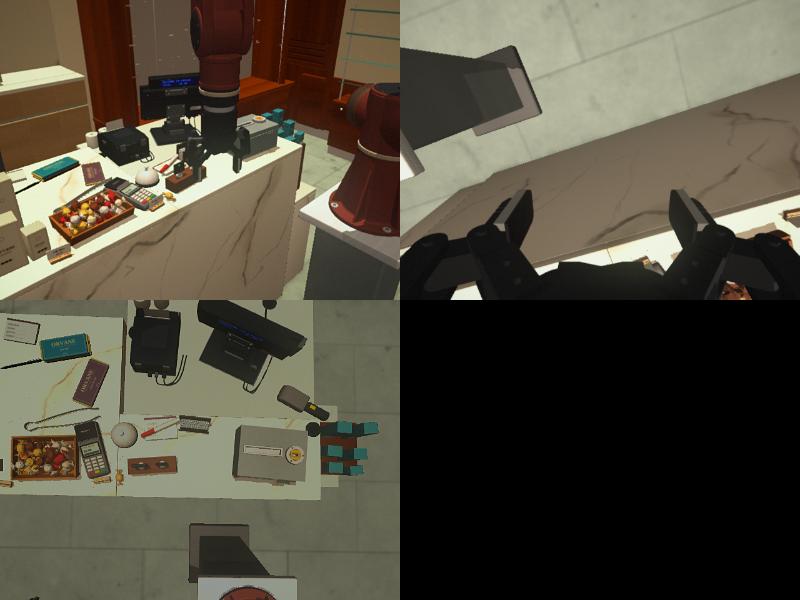

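View pics/top0.png

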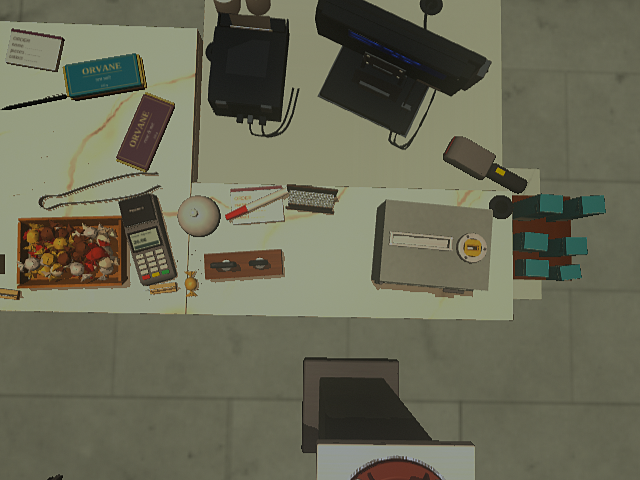

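```bash
python3 -c "
from h import *
o=r.observe();print(o['orientation'],o['ee_pos'],o['time'],o['contact_force'])
from scipy.spatial.transform import Rotation as Ro
print(Ro.from_quat(o['orientation'],scalar_first=True).as_matrix().round(3))
s=r.snapshot('wrist');print(s['rotation'])
for n in ('key_block','cash_safe'):
  s=r.snapshot('top')
  m=r.silhouettes(s,n)[0];c=max(cv2.findContours(m['mask'].astype('uint8'),0,2)[0],key=cv2.contourArea);print(n,m['p'],cv2.minAreaRect(c),cv2.boxPoints(cv2.minAreaRect(c)).round().tolist())
"
```

```text
[-2.22539373e-05  1.62162246e-01  9.86764108e-01  1.38798158e-05] [0.1679968  0.4973876  0.23130944] 1.05 [-0.3820685   0.28845319 -0.05224237]
[[-0.947  0.32  -0.   ]
 [ 0.32   0.947  0.   ]
 [ 0.     0.    -1.   ]]
[0.12040528 0.80357558 0.57640825 0.08673163]
key_block 0.64 ((243.04856872558594, 263.7126159667969), (25.59965705871582, 77.95537567138672), 86.09950256347656) [[203.0, 254.0], [281.0, 248.0], [283.0, 274.0], [205.0, 279.0]]
cash_safe 0.61 ((432.1495666503906, 246.9046630859375), (117.9515380859375, 86.65129089355469), 5.355824947357178) [[369.0, 285.0], [377.0, 198.0], [495.0, 209.0], [487.0, 296.0]]
```

The top view shows the key block at about (243,264), with the left key at (223,265) and the right key at (260,263). The lock is at (473,247) on the grey safe. Next I'll move the wrist camera over the block.

arm_command(
  commands="3 -1.4 0 0 0 9; 3 -1.4 0 0 0 9; 3 -1.4 0 0 0 9; 3 -1.4 0 0 0 9; 3 -1.4 0 0 0 9; 3 -1.4 0 0 0 9; 3 -1.4 0 0 0 9; 3 -1.4 0 0 0 9; 3 -1.4 0 0 0 9; 3 -1.4 0 0 0 9; 3 -1.4 0 0 0 9; 0 0 0 0 0 9",
  jaw=8.5,
  newtons=40,
)

```text
time: 2.8
ee_pos: [0.5, 0.3422, 0.2308]
orientation: [-0.0, -0.704, 0.71, -0.0]
contact_force: [1.1, 0.6, -0.1]
finger_gap: 0.995
gripper_force: 0.0
```

```bash
cat > look.py <<'E'
from h import *
import sys,json
np.set_printoptions(precision=4,suppress=True)
tag=sys.argv[1]; hs={"safe_key":.04,"key_bow":.069,"round_key":.04,"key_block":0,"lock_face":.117,"cash_safe":0,"keyway_floor":.089}
s=r.snapshot("wrist"); save(s,tag); o=r.observe()
print("t",o["time"],"pos",o["ee_pos"],"q",np.array(o["orientation"]),"q6",o["q"][5],"F",o["contact_force"],"T",o["ft_torque"],"gap",o["finger_gap"],o["gripper_force"])
out={}
for t in sys.argv[2:]:
    for k in r.mark_of(s,t)[:2]:
        print(t,np.round(k["location"],1),round(k["p"],2),atz(s,k["location"],hs[t]))
        if t not in out: out[t]=[x.tolist() for x in ray(s,k["location"])]
json.dump(out,open(f"{tag}.json","w"))
E
python3 look.py w1 safe_key key_bow round_key key_block
```

```text
t 2.85 pos [0.499  0.3427 0.2309] q [-0.0002 -0.7068  0.7074  0.    ] q6 -1.0889864969503091 F [-1.0182  0.5875  0.5892] T [0.0235 0.0435 0.036 ] gap 0.9967746294892093 0.0
safe_key [318.9 213.2] 0.94 [0.5031 0.3462 0.04  ]
key_bow [318.2 220.2] 0.63 [0.5035 0.3454 0.069 ]
key_block [318.6 170.7] 0.69 [0.5033 0.3124 0.    ]
```

View pics/w1.png

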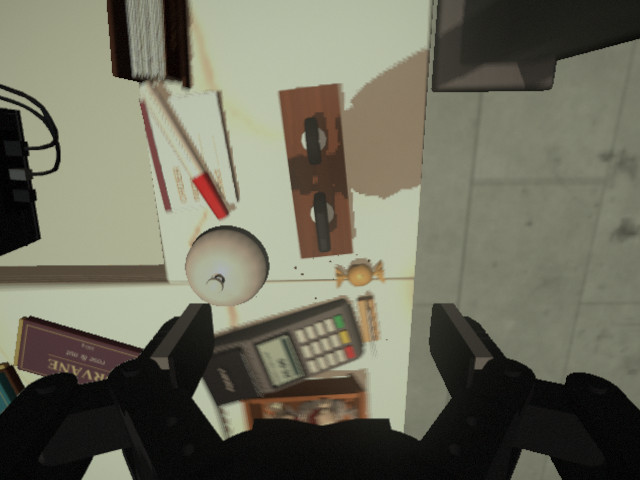

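The wrist view shows the block running from (310,88) to (325,257), which is a yaw of about +5°. The wide, oblong bow is the lower key at (320,222), and the round one is the upper key at (313,140). I'll take a second view for height.

arm_command(
  commands="0 -1.5 -1.5 0 0 2.5; 0 -1.5 -1.5 0 0 2.5; 0 0 -1 0 0 0; 0 0 0 0 0 0; 0 0 0 0 0 0",
)

```text
time: 3.68
ee_pos: [0.4982, 0.3141, 0.1918]
orientation: [-0.0, 0.733, -0.68, 0.0]
contact_force: [0.3, 0.0, 1.1]
finger_gap: 0.993
gripper_force: 0.0
```

```bash
python3 look.py w2 safe_key key_bow round_key key_block; python3 - <<'E'
from h import *
import json
a,b=json.load(open("w1.json")),json.load(open("w2.json"))
for t in a:
    if t in b: print(t,*tri([tuple(map(np.array,x[t])) for x in (a,b)]))
s=r.snapshot("wrist")
for n,z in (("key_block",.04),("safe_key",.09),("round_key",.09)):
    for m in r.silhouettes(s,n)[:2]:
        c=max(cv2.findContours(m['mask'].astype('uint8'),0,2)[0],key=cv2.contourArea); b=cv2.boxPoints(cv2.minAreaRect(c))
        w=np.array([atz(s,p,z)[:2] for p in b]); e=[w[1]-w[0],w[2]-w[1]]; L=max(e,key=np.linalg.norm)
        print(n,m['p'],m['location'],b.round().tolist(),w.mean(0),[np.linalg.norm(x) for x in e],"yaw of long from +y",np.degrees(np.arctan(-L[0]/L[1])))
cv2.imwrite("pics/w2c.png",cv2.resize(s["color"][100:400,170:470,::-1],(600,600),interpolation=2))
E
```

```text
t 3.725 pos [0.4983 0.3141 0.1919] q [-0.0005  0.7333 -0.6799  0.0002] q6 -1.2079386850877074 F [-0.487   0.2442  0.9466] T [0.0056 0.0117 0.0029] gap 0.9919702362374019 0.0
safe_key [314.6 255.3] 0.77 [0.5025 0.3456 0.04  ]
safe_key [349.  313.7] 0.39 [0.4684 0.398  0.04  ]
key_bow [317.1 268.3] 0.77 [0.5    0.3455 0.069 ]
round_key [315.6 177.4] 0.6 [0.5062 0.2805 0.04  ]
key_block [312.9 206.1] 0.95 [0.5071 0.3125 0.    ]
safe_key [0.50280988 0.34705332 0.03617431] [0.0003720729679729183, 0.00037207296797293047]
key_bow [0.50181138 0.34341371 0.07525055] [0.0017001303328697298, 0.001700130332869874]
key_block [5.05177715e-01 3.12319317e-01 4.87481316e-04] [0.0018697155780948574, 0.001869715578094934]
key_block 0.69 [317.7, 210.0] [[282.0, 121.0], [347.0, 121.0], [347.0, 301.0], [282.0, 301.0]] [0.50473622 0.31254037] [np.float64(0.04902380550833511), np.float64(0.1499124444403918)] yaw of long from +y 5.472440644605949
round_key 0.75 [315.5, 179.7] [[302.0, 159.0], [328.0, 159.0], [328.0, 208.0], [302.0, 208.0]] [0.50598092 0.277319  ] [np.float64(0.016765731132524903), np.float64(0.03227030176862225)] yaw of long from +y 4.61344098496128
```

View pics/w2c.png

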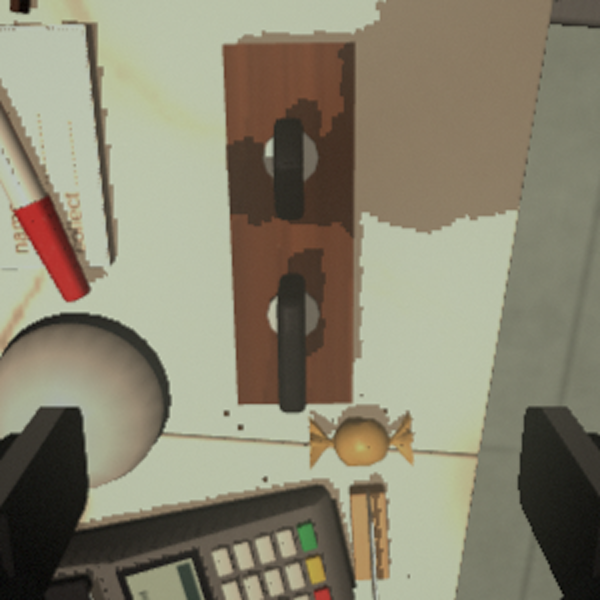

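The crop shows the oblong bow at crop (291,340), the lower key, and the round one at (288,170). The block centre is about (0.505, 0.3125) with a yaw of about 5°, which puts the key at about (0.502, 0.3455). The bow height from triangulation is 0.07–0.075, consistent with the text. I'll approach above the bow with a narrowed jaw so it clears the bell.

arm_command(
  commands="0.1 1 -2 0 0 0.7; 0.1 1 -2 0 0 0; 0.15 1.1 -2 0 0 0; 0 0 -1.6 0 0 0; 0 0 0 0 0 0; 0 0 0 0 0 0",
  jaw=4,
)

```text
time: 4.88
ee_pos: [0.5019, 0.3443, 0.1158]
orientation: [-0.0, 0.737, -0.675, 0.0]
contact_force: [-0.4, 0.7, 0.6]
finger_gap: 0.467
gripper_force: 0.0
```

```bash
python3 look.py w3 safe_key key_bow
```

```text
t 4.925 pos [0.502  0.3443 0.1161] q [-0.0005  0.7374 -0.6755  0.0002] q6 -1.1771383819101817 F [-0.6872 -1.2362  0.3154] T [ 0.0427  0.0233 -0.0428] gap 0.46826404742684924 0.0
safe_key [321.4 253.2] 0.82 [0.5025 0.3466 0.04  ]
key_bow [323.  268.4] 0.94 [0.5017 0.3451 0.069 ]
```

View pics/w3.png

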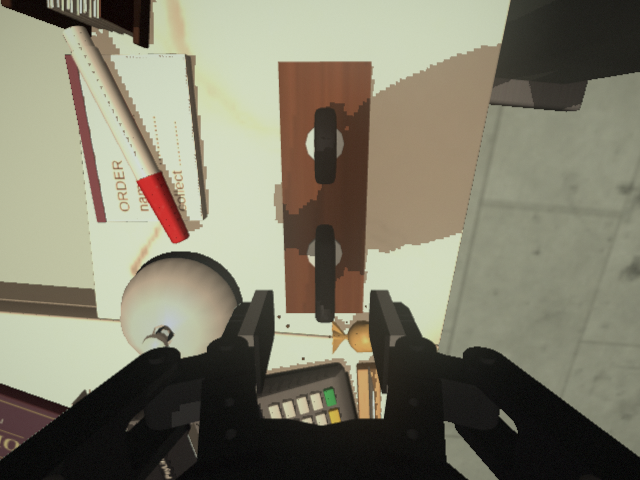

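The bow at (324,273) lies midway between the fingers (265–375), is parallel to them, and measures (0.502, 0.3455). Descending and gripping.

arm_command(
  commands="0 0.13 -2 0 0 0; 0 0 -2 0 0 0; 0 0 -1.5 0 0 0; 0 0 -1 0 0 0; 0 0 0 0 0 0; 0 0 0 0 0 0",
)

```text
time: 5.78
ee_pos: [0.502, 0.3459, 0.0509]
orientation: [-0.0, 0.737, -0.675, 0.0]
contact_force: [0.0, 0.2, 0.4]
finger_gap: 0.469
gripper_force: 0.0
```

arm_command(
  commands="0 0 0 0 0 0; 0 0 0 0 0 0; 0 0 0 0 0 0; 0 0 0 0 0 0; 0 0 0 0 0 0; 0 0 0 0 0 0",
  jaw=0,
  newtons=60,
)

```text
time: 6.52
ee_pos: [0.5017, 0.3458, 0.0508]
orientation: [-0.0, 0.737, -0.675, 0.0]
contact_force: [-1.8, -0.8, 5.9]
finger_gap: 0.105
gripper_force: 58.8
```

arm_command(
  commands="0 0 0.5 0 0 0; 0 0 1 0 0 0; 0 0 2 0 0 0; 0 0 3 0 0 0; 0 0 3.5 0 0 0; 0 0 4 0 0 0; 0 0 2 0 0 0; 0 0 0 0 0 0",
)

```text
time: 7.52
ee_pos: [0.5025, 0.3462, 0.2123]
orientation: [-0.002, 0.737, -0.675, 0.001]
contact_force: [0.3, 0.2, -1.1]
finger_gap: 0.112
gripper_force: 58.4
```

```bash
python3 look.py w4 safe_key key_bow; python3 - <<'E'
from h import *
np.set_printoptions(precision=4,suppress=True)
S=[r.snapshot(n) for n in ("top","scene")]
for t,z in (("safe_key",.18),("lock_face",.117),("cash_safe",0)):
    for s in S:
        for k in r.mark_of(s,t)[:2]: print(t,k["location"],k["p"],atz(s,k["location"],z))
s=S[0]; a=s["color"][190:310,360:510,::-1]; cv2.imwrite("pics/safe.png",cv2.resize(a,(750,600),interpolation=2))
E
```

```text
t 7.575 pos [0.5018 0.3458 0.2107] q [-0.0005  0.7375 -0.6754  0.0002] q6 -1.1751325441841833 F [ 0.8221  0.3232 -0.5839] T [0.0296 0.0068 0.0077] gap 0.111284716429467 58.36409658193588
safe_key [318.5 296.3] 0.9 [0.4996 0.4254 0.04  ]
key_bow [318.  327.2] 0.91 [0.4984 0.4406 0.069 ]
safe_key [210.1, 264.4] 0.45 [0.4989 0.3502 0.18  ]
safe_key [282.0, 210.2] 0.68 [0.5424 0.3167 0.18  ]
lock_face [414.7, 189.1] 0.83 [ 0.5366 -0.1093  0.117 ]
lock_face [283.6, 199.7] 0.59 [0.7067 0.1834 0.117 ]
cash_safe [421.3, 251.8] 0.94 [ 0.5376 -0.0473  0.    ]
cash_safe [394.3, 234.6] 0.83 [ 0.5506 -0.0562  0.    ]
cash_safe [271.8, 262.9] 0.29 [0.6435 0.2744 0.    ]
```

View pics/w4.png

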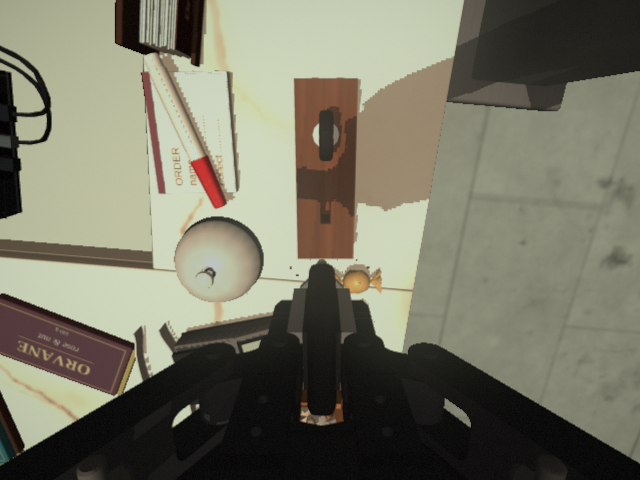

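The key hangs upright and centred in the grip at about (320,340), the slot at (325,210) is empty, and the round key is untouched. Moving towards the lock for two looks at it.

arm_command(
  commands="0.5 -4.8 0 0 0 -1.3; 0.5 -4.8 0 0 0 -1.3; 0.5 -4.8 0 0 0 -1.3; 0.5 -4.8 0 0 0 -1.3; 0.5 -4.8 0 0 0 -1.3; 0.5 -4.8 0 0 0 -1.3; 0.5 -4.8 0 0 0 -1.3; 0.5 -4.8 0 0 0 -1.3; 0 0 0 0 0 0; 0 0 0 0 0 0; 0 0 0 0 0 0",
)

```text
time: 9.45
ee_pos: [0.5414, -0.0373, 0.2103]
orientation: [0.0, -0.674, 0.739, 0.0]
contact_force: [-0.6, -0.1, -0.1]
finger_gap: 0.109
gripper_force: 58.3
```

```bash
python3 look.py w5 lock_face cash_safe keyway_floor safe_key key_bow
```

```text
t 9.5 pos [ 0.5414 -0.0372  0.2103] q [ 0.     -0.6738  0.7389  0.0001] q6 -1.6822601516361357 F [-0.6362 -0.1704 -1.0133] T [-0.0418 -0.0518 -0.0074] gap 0.1039215298439782 58.346279338002205
lock_face [312. 128.] 0.57 [ 0.5412 -0.1097  0.117 ]
cash_safe [320.1 194.8] 0.63 [ 0.5425 -0.0466  0.    ]
keyway_floor [312.4 123.9] 0.86 [ 0.5414 -0.112   0.089 ]
key_bow [322.2 326.7] 0.96 [0.5501 0.055  0.069 ]
```

arm_command(
  commands="0 -1.5 0 0 0 0; 0 -1.5 0 0 0 0; 0 0 0 0 0 0; 0 0 0 0 0 0; 0 0 0 0 0 0",
)

```text
time: 10.38
ee_pos: [0.5415, -0.0681, 0.2103]
orientation: [0.0, -0.673, 0.739, 0.0]
contact_force: [-0.2, -0.7, -0.5]
finger_gap: 0.11
gripper_force: 58.3
```

```bash
python3 look.py w6 lock_face cash_safe keyway_floor safe_key key_bow; python3 - <<'E'
from h import *
import json
a,b=json.load(open("w5.json")),json.load(open("w6.json"))
for t in a:
    if t in b: print(t,*tri([tuple(map(np.array,x[t])) for x in (a,b)]))
s=r.snapshot("wrist")
m=r.silhouettes(s,"cash_safe")[:1]
for k in m: print(k["p"],k["location"])
E
```

```text
t 10.425 pos [ 0.5415 -0.0681  0.2103] q [ 0.     -0.6733  0.7393  0.0001] q6 -1.73652185204316 F [-0.7015 -0.474  -0.1801] T [-0.0157 -0.0221 -0.0318] gap 0.10684099634948716 58.34856279194355
lock_face [316.  176.1] 0.65 [ 0.5417 -0.1113  0.117 ]
cash_safe [318.7 227.7] 0.8 [ 0.5471 -0.0451  0.    ]
keyway_floor [314.7 170.3] 0.66 [ 0.5429 -0.1117  0.089 ]
safe_key [320.4 296.9] 0.89 [0.5505 0.0101 0.04  ]
key_bow [322.7 326.8] 0.75 [0.5498 0.0243 0.069 ]
lock_face [ 0.541778   -0.10955014  0.1038552 ] [0.0002226129522265331, 0.00022261295222658273]
cash_safe [ 0.54416134 -0.05130567  0.02350038] [0.0021411504753860956, 0.002141150475385987]
keyway_floor [ 0.54205775 -0.11205635  0.09242711] [0.0007515425005113471, 0.0007515425005113556]
key_bow [  1.2153643    7.69102233 -12.9505184 ] [0.012391673255914615, 0.012391673255916589]
0.84 [321.3, 213.7]
```

View pics/w6.png

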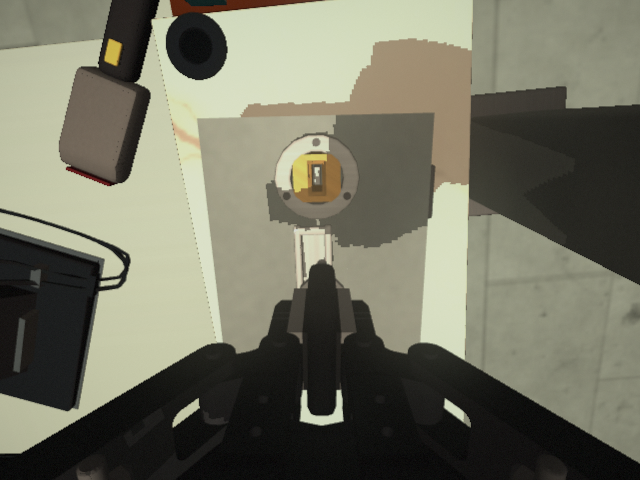

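The lock is at about (316,177), and its keyway looks vertical, so aligned with the tool. I'll refine its centre from the brass disc and the ring, and the yaw from the lid corners.

```bash
python3 - <<'E'
from h import *
np.set_printoptions(precision=4,suppress=True)
s=r.snapshot("wrist"); c=s["color"]
hsv=cv2.cvtColor(c,cv2.COLOR_RGB2HSV)
m=cv2.inRange(hsv,(15,110,60),(35,255,255)); m[:130]=0;m[230:]=0;m[:,:260]=0;m[:,370:]=0
pts=cv2.findNonZero(m); h=cv2.convexHull(pts)[:,0]
w=np.array([atz(s,p,.117)[:2] for p in h]); (cc,rad)=cv2.minEnclosingCircle(w.astype(np.float32)); print("brass",len(pts),cc,rad)
# keyway: dark pixels in brass
g=cv2.cvtColor(c,cv2.COLOR_RGB2GRAY)
print(g[150:206:3,300:334:2])
P=[atz(s,p,.105) for p in ((198,119),(434,113),(427,240),(210,240))]
print(np.array(P)); e=P[0]-P[1]; print("end edge yaw",np.degrees(np.arctan2(e[1],e[0])),np.linalg.norm(e))
for a,b in ((P[3],P[0]),(P[2],P[1])): d=a-b; print("side yaw",np.degrees(np.arctan2(-d[0],d[1])))
cv2.imwrite("pics/lock.png",cv2.resize(c[125:235,260:370,::-1],(600,600),interpolation=2))
E
```

```text
brass 1888 (0.5415125489234924, -0.109894759953022) 0.017412493005394936
[[214 215 215 216 213 206 203 201 201 201 201 207 212 214 215 122 123]
 [218 212 202 154  95  75  74  73  71  73  72  71  94 109 116 119 123]
 [194 195 197 195 195 196 195 194 192 192 195 193 191 176 114 114 113]
 [195 194 193 193 196 194 195 196 195 194 190 192 192 178 114 116 115]
 [196 195 194 187 138 141 135 141 152 153 153 149  91 114 116 115 114]
 [199 196 196 189 110 138  79  81  78  77  85  92  93 116 115 115 115]
 [198 199 197 190 108 140  76 145 212 208  82  93  91 112 117 115 114]
 [194 194 196 195 110 141  71 128 216 182  85  92  91 112 115 116 116]
 [190 190 192 191 121 143  72 103 215 198  86  94  91 108 113 115 114]
 [191 190 191 188 127 136  73 104 122 123  88  95  91 110 113 114 112]
 [196 193 192 191 135 131  73 155 123 123  93  95  92 106 114 114 114]
 [194 196 195 193 140 133  84  99 126 126  97  94  91 109 116 116 115]
 [193 192 193 195 154 138  75  70  70  70  71  83  91 107 116 117 117]
 [178 115 113 115 101  96  77  71  70  70  70  80  88 103 114 114 116]
 [137 115 115 114 105  96  92  91  94  96  95  92  91 101 110 110 112]
 [112 114 114 114 106 100  99  98  95  94  95  94  92 100 110 110 110]
 [114 114 111 113 113 113 113 115 115 113 112 112 114 114 113 112 111]
 [122 118 114 115 112 111 115 113 114 107 106 106 104 105 103 114 118]
 [123 123 126 124 124 115 101  92  96  97  96 100 115 122 123 124 121]]
[[ 0.6131 -0.1527  0.105 ]
 [ 0.4639 -0.1423  0.105 ]
 [ 0.4692 -0.0583  0.105 ]
 [ 0.6201 -0.0725  0.105 ]]
end edge yaw -3.995719215042223 0.14956306780060408
side yaw -4.9873527087573475
side yaw -3.6153592019341247
```

View pics/lock.png

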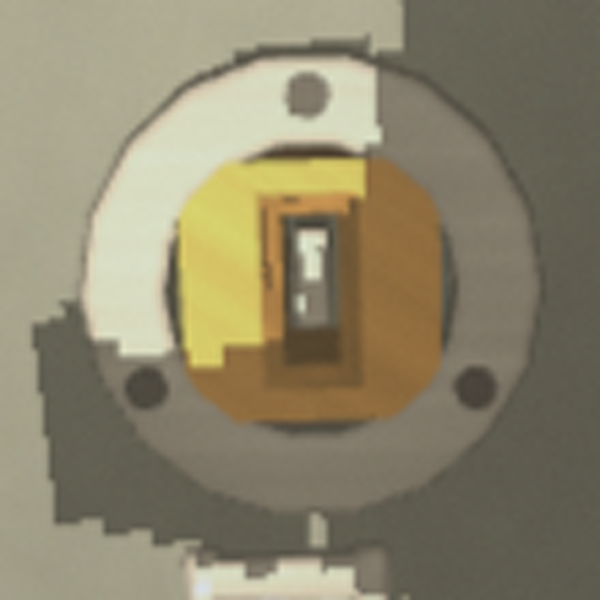

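The crop shows the keyway along the tool axis, centred near crop (313,290). The lid width comes out at 149.6 mm (expected 150), and the lid-edge estimate (0.5413, -0.1096) agrees with the brass centre (0.5415, -0.1098). Next I'll check where the key sits in the hand.

```bash
python3 - <<'E'
from h import *
np.set_printoptions(precision=4,suppress=True)
s=r.snapshot("wrist"); c=s["color"]; o=r.observe()
g=cv2.cvtColor(c,cv2.COLOR_RGB2GRAY)
print("col320 rows",[(i,int(g[i,320])) for i in range(254,272,2)],[(i,int(g[i,320])) for i in range(400,424,2)])
print("row275",[(i,int(g[275,i])) for i in range(300,344,2)])
for z in (.2495,.2135): print(z,[(p,(atz(s,p,z)-o["ee_pos"])[:2]) for p in ((320,262),(322,414),(321,275))])
E
```

```text
col320 rows [(254, 211), (256, 210), (258, 210), (260, 103), (262, 78), (264, 53), (266, 45), (268, 46), (270, 46)] [(400, 23), (402, 21), (404, 22), (406, 22), (408, 20), (410, 22), (412, 22), (414, 21), (416, 191), (418, 213), (420, 214), (422, 214)]
row275 [(300, 204), (302, 134), (304, 117), (306, 146), (308, 188), (310, 45), (312, 46), (314, 44), (316, 46), (318, 47), (320, 46), (322, 45), (324, 45), (326, 44), (328, 45), (330, 45), (332, 46), (334, 72), (336, 151), (338, 152), (340, 153), (342, 151)]
0.2495 [((320, 262), array([-0.002 , -0.0354])), ((322, 414), array([0.0025, 0.0199])), ((321, 275), array([-0.0019, -0.0312]))]
0.2135 [((320, 262), array([-0.0006, -0.0218])), ((322, 414), array([0.0055, 0.0526])), ((321, 275), array([-0.0005, -0.0162]))]
```

arm_command(
  commands="0 -1.4 -1 0 0 0.5; 0 -1.4 -1 0 0 0.5; 0 -1.4 -1.5 0 0 0; 0 0 -0.8 0 0 0; 0 0 0 0 0 0; 0 0 0 0 0 0; 0 0 0 0 0 0",
)

```text
time: 11.75
ee_pos: [0.5418, -0.1101, 0.1678]
orientation: [0.0, -0.68, 0.733, -0.0]
contact_force: [0.4, -0.8, 0.5]
finger_gap: 0.108
gripper_force: 58.4
```

The key is centred in the hand to within about 1 mm. Lowering into the keyway mouth.

arm_command(
  commands="-0.05 0.05 -0.4 0 0 0; 0 0 -0.4 0 0 0; 0 0 -0.3 0 0 0; 0 0 -0.3 0 0 0; 0 0 -0.2 0 0 0; 0 0 0 0 0 0",
)

```text
time: 12.5
ee_pos: [0.541, -0.1098, 0.1512]
orientation: [-0.0, -0.68, 0.734, 0.0]
contact_force: [-0.4, 0.5, -1.3]
finger_gap: 0.11
gripper_force: 58.4
```

The blade is 5–6 mm in with no contact force. Continuing down to the pins.

arm_command(
  commands="0 0 -0.3 0 0 0; 0 0 -0.3 0 0 0; 0 0 -0.2 0 0 0; 0 0 -0.2 0 0 0; 0 0 0 0 0 0; 0 0 0 0 0 0",
)

```text
time: 13.25
ee_pos: [0.541, -0.1098, 0.1413]
orientation: [-0.0, -0.68, 0.734, 0.0]
contact_force: [-0.9, 0.4, 0.7]
finger_gap: 0.116
gripper_force: 58.5
```

arm_command(
  commands="0 0 -0.1 0 0 0; 0 0 -0.1 0 0 0; 0 0 0 0 0 0; 0 0 0 0 0 0",
)

```text
time: 13.75
ee_pos: [0.5411, -0.1099, 0.1401]
orientation: [0.0, -0.68, 0.734, -0.0]
contact_force: [-3.2, 0.7, 10.7]
finger_gap: 0.11
gripper_force: 60.0
```

The pins stick at TCP z 0.140, about 13 mm short as expected, with 10.7 N of push. Now rocking clockwise.

arm_command(
  commands="0 0 0 0 0 -6; 0 0 0 0 0 -6; 0 0 0 0 0 -5; 0 0 -0.05 0 0 0; 0 0 0 0 0 0",
)

```text
time: 14.38
ee_pos: [0.5411, -0.1098, 0.1392]
orientation: [0.0, -0.564, 0.826, -0.0]
contact_force: [-1.9, 0.9, 5.1]
finger_gap: 0.106
gripper_force: 59.2
```

arm_command(
  commands="0 0 -0.1 0 0 0; 0 0 -0.1 0 0 0; 0 0 0 0 0 0",
)

```text
time: 14.75
ee_pos: [0.5411, -0.1098, 0.1371]
orientation: [0.0, -0.564, 0.826, -0.0]
contact_force: [-1.5, 1.3, 5.2]
finger_gap: 0.106
gripper_force: 59.2
```

Released: it moves at 5 N. On to the second sticking point, expected near z 0.1336.

arm_command(
  commands="0 0 -0.1 0 0 0; 0 0 -0.1 0 0 0; 0 0 -0.1 0 0 0; 0 0 -0.1 0 0 0; 0 0 0 0 0 0",
)

```text
time: 15.38
ee_pos: [0.5411, -0.1098, 0.1336]
orientation: [0.0, -0.564, 0.826, -0.0]
contact_force: [-3.8, 1.3, 10.3]
finger_gap: 0.106
gripper_force: 60.2
```

Second stick, at 0.1336. Rocking back to just beyond zero while pressing.

arm_command(
  commands="0 0 0 0 0 6; 0 0 0 0 0 6; 0 0 0 0 0 5; 0 0 0 0 0 3; 0 0 -0.05 0 0 0; 0 0 0 0 0 0",
)

```text
time: 16.12
ee_pos: [0.5413, -0.11, 0.1324]
orientation: [0.0, -0.698, 0.716, -0.0]
contact_force: [-0.3, -0.4, 4.3]
finger_gap: 0.111
gripper_force: 59.0
```

arm_command(
  commands="0 0 -0.1 0 0 -3; 0 0 -0.1 0 0 0; 0 0 -0.1 0 0 0; 0 0 -0.1 0 0 0; 0 0 -0.1 0 0 0; 0 0 0 0 0 0",
)

```text
time: 16.88
ee_pos: [0.5413, -0.1099, 0.1277]
orientation: [0.0, -0.68, 0.733, -0.0]
contact_force: [-0.5, -0.4, 8.5]
finger_gap: 0.106
gripper_force: 59.6
```

arm_command(
  commands="0 0 -0.05 0 0 0; 0 0 -0.05 0 0 0; 0 0 0 0 0 0; 0 0 0 0 0 0",
)

```text
time: 17.38
ee_pos: [0.5414, -0.1099, 0.1277]
orientation: [0.0, -0.68, 0.733, -0.001]
contact_force: [-3.9, -0.4, 18.3]
finger_gap: 0.107
gripper_force: 61.3
```

It's home: solid at z 0.1277, the expected height. Turning clockwise, checking the side load halfway.

arm_command(
  commands="0 0 0.03 0 0 -8; 0 0 0 0 0 -8; 0 0 0 0 0 -8; 0 0 0 0 0 -8; 0 0 0 0 0 -8; 0 0 0 0 0 0; 0 0 0 0 0 0",
  newtons=80,
)

```text
time: 18.25
ee_pos: [0.5413, -0.11, 0.1277]
orientation: [0.0, -0.388, 0.922, -0.0]
contact_force: [-2.9, -0.2, 16.1]
finger_gap: 0.107
gripper_force: 78.1
```

```bash
python3 -c "
from plant import r
o=r.observe();print(o['time'],o['ee_pos'],o['contact_force'],o['ft_torque'],o['q'][5],o['orientation'])"
```

```text
18.25 [ 0.54127303 -0.10995676  0.12769857] [-2.94293702 -0.18828218 16.14562497] [0.09277981 0.70717541 0.06683686] -1.129377508498402 [ 3.59265244e-04 -3.87904811e-01  9.21699252e-01 -4.67185930e-04]
```

arm_command(
  commands="0 0 0 0 0 -8; 0 0 0 0 0 -8; 0 0 0 0 0 -8; 0 0 0 0 0 -8; 0 0 0 0 0 -8; 0 0 0 0 0 -8; 0 0 0 0 0 -4; 0 0 0 0 0 0; 0 0 0 0 0 0",
)

```text
time: 19.38
ee_pos: [0.5412, -0.1102, 0.1277]
orientation: [0.0, 0.055, 0.998, -0.0]
contact_force: [-3.4, -1.6, 16.6]
finger_gap: 0.107
gripper_force: 78.2
```

```bash
python3 -c "
from plant import r
o=r.observe();print(o['time'],o['ee_pos'],o['contact_force'],o['ft_torque'],o['q'][5],o['orientation'])"
```

```text
19.375 [ 0.54123021 -0.11018571  0.12770442] [-3.43475749 -1.60514234 16.61201343] [-0.18768867  0.81061975  0.16155302] -0.22187023614624857 [ 4.75852345e-04  5.54431761e-02  9.98461613e-01 -4.85137817e-04]
```

arm_command(
  commands="0 0 0 0 0 -3; 0 0 0 0 0 -2; 0 0 0 0 0 0; 0 0 0 0 0 0",
)

```text
time: 19.88
ee_pos: [0.5412, -0.1102, 0.1277]
orientation: [0.001, 0.099, 0.995, -0.0]
contact_force: [-3.4, -0.5, 16.3]
finger_gap: 0.105
gripper_force: 78.2
```

```bash
python3 -c "
from plant import r
o=r.observe();print(o['time'],o['ee_pos'],o['contact_force'],o['ft_torque'],o['q'][5],o['orientation'])"
```

```text
19.875 [ 0.54121805 -0.11021651  0.12771457] [-3.36285071 -0.52869558 16.26464717] [-0.17300531  0.84973894  0.13086812] -0.13464771048477478 [ 5.01331276e-04  9.89310692e-02  9.95094037e-01 -4.99709236e-04]
```

Torque is still only the spring's (0.13 N m), so I'll turn a bit more until the stop is felt.

arm_command(
  commands="0 0 0 0 0 -2; 0 0 0 0 0 -2; 0 0 0 0 0 0; 0 0 0 0 0 0",
)

```text
time: 20.38
ee_pos: [0.5412, -0.1102, 0.1277]
orientation: [0.0, 0.133, 0.991, -0.001]
contact_force: [-3.3, -0.6, 15.1]
finger_gap: 0.104
gripper_force: 78.3
```

```bash
python3 -c "
from h import *
o=r.observe();print(o['time'],o['ee_pos'],o['contact_force'],o['ft_torque'],o['q'][5],o['orientation'])
s=r.snapshot('top'); a=cv2.resize(s['color'][190:310,360:510,::-1],(600,480),interpolation=2)
s=r.snapshot('wrist'); cv2.imwrite('pics/end.png',np.hstack([cv2.resize(s['color'][:,:,::-1],(400,300)),cv2.resize(a,(400,300))]))
for t in ('slot_shutter','safe_key'): print(t,[(k['p'],k['location']) for k in r.silhouettes(s,t)[:2]])"
```

```text
20.375 [ 0.54116548 -0.11021715  0.12769563] [-3.32984714 -0.55305033 15.05993856] [-0.19641428  0.88666438  0.39411883] -0.0652242098004868 [ 4.47341422e-04  1.33389501e-01  9.91063452e-01 -5.24367939e-04]
slot_shutter [(0.43, [319.4, 336.8])]
safe_key [(0.59, [322.1, 337.8])]
```

View pics/end.png

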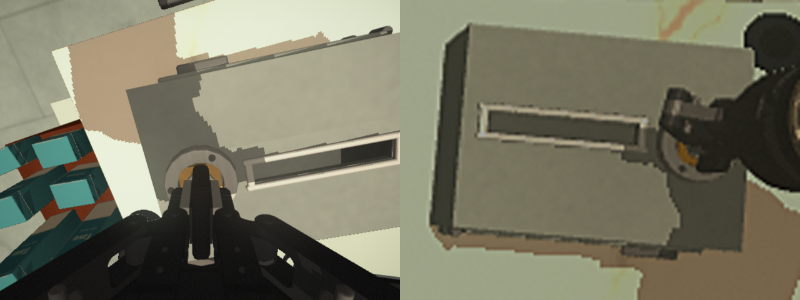

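The slot, at about (320,165) left and (560,125) right, is now dark and open. The torque rose to 0.39 N m, so the key is at the stop. It is home under 15 N of push and still gripped. Handing in.

```bash
python3 -c "
from plant import r
print(r.finish_job())"
```

```text
the job is handed in; nothing more can be done
None
```

The safe key is fully home and turned clockwise to its stop, the posting slot is uncovered, and the gripper still holds the key; I handed the job in at about 20.5 s of the 51 s allowed.

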